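# Clamp the re-glued domino box

## Task

The wooden domino box has just been re-glued and has to dry under the table clamp: put all the loose dominoes away in the aluminium dish, lay the plywood pressing board centrally on top of the box along its length, and, with the board on it, walk the heavy box forward, pushing on its two rear corners in turn as needed, until it stands square and centred against the clamp's wooden stop. Then crank the clamp's handle clockwise until the pad meets the board and snug it by feel, a third to half a turn past first contact and no more than that; the pad must never press on the bare box. Leave the saucer and the glue bottle alone.

Things in the scene. Friction and masses are not known exactly. Their poses are not given: they have to be found in the camera images.
- clamp: Fixed table clamp: dark wooden stop bar (150 mm wide, 40 high), steel post behind it, steel arm 34 mm wide reaching over the work to 20 mm on the robot's side of the screw; arm 117 to 145 mm above the table. Origin: on the table below the upright screw; x away from the robot, square to the stop; z up. The box stands against the stop's face at x = +55 mm, centred on y = 0.
- clamp_handle (a joint): Crank angle, rad, growing clockwise seen from above, which winds the pad and crank down 16 mm a turn (2.55 mm per rad). At 0 the crank points along the clamp's +x, at q in the direction -q about z. Starts within 1.3 of 0; stops at -1.7 and 26. Turning freely takes about 6 N at the hand grip, about 8.5 N when snug; it stays where it is left.
- grip_mid (a point): Middle of the crank's upright hand grip: a black round post, 22 mm diameter, 45 mm tall, spinning freely on the crank's end 45 mm from the screw axis, so it can be pinched from above and carried round in a circle without turning the gripper. 226 mm above the table with the handle at 0, sinking with the screw. The flat crank arm is right beneath the post.
- clamp_pad: Round pad under the screw, 32 mm diameter, rubber face down; does not turn. Origin: centre of its lower face, z up. Face height when free: 94 mm - 2.55 mm x handle angle. Once on the work it is pushed back up against a spring of 8 N/mm; snug is 20 to 90 N (pushed in 2.5 to 11 mm, a sixth to two thirds of a turn past contact).
- domino_box: Closed brown wooden box, 150 mm long (x), 110 wide (y), 50 high, about 0.85 kg, too wide to grip. Origin: centre of the underside; x along its length, roughly towards the clamp; z up. Small brass catch on the rear (-x) face, not solid. Starts 60 to 80 mm short of the stop, up to 17 degrees askew and 15 mm off centre.
- box_front (a point): Middle of the lower front edge of the domino box (its front face meets the stop).
- board: The plywood pressing board, 110 x 60 x 18 mm, 70 g, lying flat on the table at the start. Origin: centre of the underside; x along its length, z up. It goes flat on top of the box, its length along the box's, centred.
- dish: The aluminium dish: an open rectangular tray 150 mm (x) by 190 mm (y), 25 mm high, walls and floor 4 mm, loose, 0.35 kg. Origin: centre of the underside, z up.
- domino1: An ivory garden domino, a flat block 70 x 35 x 14 mm with a groove across its middle, 50 g, lying flat on the table at the start, pips up. Origin: centre of the underside; x along its length, z up. May be absent.
- domino2: An ivory garden domino, a flat block 70 x 35 x 14 mm with a groove across its middle, 50 g, lying flat on the table at the start, pips up. Origin: centre of the underside; x along its length, z up. May be absent.
- domino3: An ivory garden domino, a flat block 70 x 35 x 14 mm with a groove across its middle, 50 g, lying flat on the table at the start, pips up. Origin: centre of the underside; x along its length, z up. May be absent.
- domino4: An ivory garden domino, a flat block 70 x 35 x 14 mm with a groove across its middle, 50 g, lying flat on the table at the start, pips up. Origin: centre of the underside; x along its length, z up. May be absent.
- saucer: White ceramic espresso saucer, 110 mm in diameter, 18 mm high, to be left alone. Origin: centre of the underside.
- glue: White glue bottle, 44 mm in diameter, 130 mm high, to be left alone. Origin: centre of the underside.
Mind the look-alikes: they are no part of the job. Several things have the shape of the domino_box; the one meant has the colours described above. Of the things that look like the board, take the one that is nearest to the robot's base at the start.

How it is judged (in metres and radians):
On the way, in this order (a step that is already met when the one before it is completed fails the run):
1. the board is laid centrally on the box before the box is walked to the stop (x of board in the frame of domino_box between -0.03 and 0.03 m and y of board in the frame of domino_box between -0.025 and 0.025 m and z of board in the frame of domino_box between 0.044 and 0.056 m and angle between the x axis of board and the x axis of domino_box, either way round below 0.2 rad and x of box_front in the frame of clamp below 0.035 m), for 0.2 s.
2. the board lies centrally on the box, and the box stands square against the clamp's stop (x of board in the frame of domino_box between -0.03 and 0.03 m and y of board in the frame of domino_box between -0.025 and 0.025 m and z of board in the frame of domino_box between 0.044 and 0.056 m and angle between the x axis of board and the x axis of domino_box, either way round below 0.2 rad and x of box_front in the frame of clamp above 0.048 m and y of box_front in the frame of clamp between -0.02 and 0.02 m and angle between the x axis of domino_box and the x axis of clamp, either way round below 0.08 rad and angle between domino_box's own z axis and vertical below 0.05 rad), for 0.2 s.
3. the clamp's pad presses the board snugly (all of step 2 and contact force between clamp_pad and board between 20 and 90 N), for 0.3 s.
At the end, for the whole second after the job is handed in: Pad presses the board with 20-90 N; board flat on the box, within 30 mm along, 25 mm across and 0.2 rad of its centre line; box front within 7 mm of the stop, 20 mm of the clamp's centre line, 0.08 rad of square; every domino present at rest in the level dish (all of step 3 and x of domino1 in the frame of dish between -0.075 and 0.075 m and y of domino1 in the frame of dish between -0.095 and 0.095 m and z of domino1 in the frame of dish between 0 and 0.05 m and linear speed of each of domino1, domino2, domino3, domino4, dish below 0.03 m/s and x of domino2 in the frame of dish between -0.075 and 0.075 m and y of domino2 in the frame of dish between -0.095 and 0.095 m and z of domino2 in the frame of dish between 0 and 0.05 m and x of domino3 in the frame of dish between -0.075 and 0.075 m and y of domino3 in the frame of dish between -0.095 and 0.095 m and z of domino3 in the frame of dish between 0 and 0.05 m and x of domino4 in the frame of dish between -0.075 and 0.075 m and y of domino4 in the frame of dish between -0.095 and 0.095 m and z of domino4 in the frame of dish between 0 and 0.05 m and angle between dish's own z axis and vertical below 0.1 rad and linear speed of domino_box below 0.02 m/s); the robot touches nothing.
It fails at once if the pad presses on the bare box (contact force between clamp_pad and domino_box above 3 N).
It fails at once if the clamp is overtightened (over 115 N) (contact force between clamp_pad and board above 115 N).
It fails at once if the box is tipped up (angle between domino_box's own z axis and vertical above 0.25 rad).
It fails at once if the saucer or the glue bottle is disturbed (distance of any of saucer, glue from where it was at the start of the episode above 0.03 m or angle between glue's own z axis and vertical above 0.4 rad).
Of domino1, domino2, domino3, domino4 only 2 to 4 are there at a start; the rules pass over those that are not, and their reading is None.
At some moment in a run one of domino1, domino2, domino3, domino4 may be knocked a few centimetres aside while the robot is not near it.
Once in a run the grip may slacken for a moment while it holds something.
It also fails if it takes over 210 s, if anything falls off the work surface, if the arm or the gripper's body presses on something with over 40 N, if the wrist force passes 120 N, or if a joint passes its speed limit or range.

## Robot

A 6-joint arm with a two-finger parallel gripper is mounted at the origin on the work surface. World frame = base frame: x ahead of the robot, y to its left, z up, the work surface at z = 0. Lengths are in mm, angles in degrees, forces in N, time in s.
With the tool pointing down it reaches from about 275 to 750 mm from the base axis. Payload 10.2 kg.
Tool frame: the origin (TCP) lies on the centre line of the jaws, within the pads' length; the fingertips stand r.finger_overhang ahead of it and the grasp point (between the pads) lies 2 mm behind it (r.finger_overhang is the distance from the TCP to the fingertips, in mm); z points along the fingers, y is the line along which they close (so a half turn about z gives the same grasp; the last joint's range is limited). The gripper opens to 85 mm and grips with 20 to 120 N. Pads are 22 mm wide; open, the fingers measure 114 mm over their backs; the gripper's body (76 mm by 85 mm) begins 54 mm behind the grasp point. The pads swing forward as they close: fully open they stand 13 mm farther back than shut.
Start: joints at [-77.773, 17.928, 85.812, -0, 76.261, -12.8], TCP at [222.086, -475.72, 248.294] pointing down, gripper open.
Joint ranges: [-168.41, 168.41], [-55.51, 124.54], [10.69, 146.95], [-70.63, 250.63], [1, 178], [-165.06, 165.06]. Speed limits (degrees/s): [136.94, 136.94, 172.46, 180, 180, 180].

## Interface

Orientations are given as a 3x3 rotation matrix whose columns are the frame's x, y, z axes.
In Python, from cell import r, viewer gives the robot as it stands. Calls block until the motion is done:
- r.reach(position, orientation): joint-space move of the TCP to a pose.
- r.line_to(position, attitude=None, feed=150, guard=None): straight line of the TCP; attitude=None keeps the orientation; feed is the mean speed in mm/s. With guard (N) it stops when the force on the tool has changed by that much, and returns True; else False.
- r.goto_joints(angles): joint-space move.
- r.let_go() and r.grab(grip_force=None): open the fingers fully, or close them until they stop; grip_force is the grip in N (None keeps the last).
- r.hold(seconds).
- r.ik(position, orientation): joint angles nearest the present ones, or None.
- r.get_obs(): the state.
- viewer.snapshot(name): name is "side" or "top" or "wrist"; returns the picture (400x640x3 uint8, blue, green, red); there is no depth.
- viewer.get_calibration(name): a dict with "camera_matrix" (3x3 intrinsics, pixels), "k1" (the pictures are not rectified: a ray, as slopes to the right and down, at radius r is drawn at 1 + k1 r^2 times it, then the intrinsics apply), "world_from_camera" (4x4, takes a point from camera to world coordinates); the wrist camera has in their place "T_tool_cam" (4x4, takes a point from camera to tool coordinates, whose origin is the TCP and whose axes are the flange's). Camera axes: x right, y down, z forward; pixel columns grow to the right and rows downward; lengths in mm; the calibration is good to about 2 mm. A picture is of the moment at which its call begins: read the wrist's pose just before it. get_calibration takes no time and is no camera call.
A pose or a line that the arm cannot do raises r.IKError and nothing moves.
- r.job_done(): hands the job in; it is judged then, once.
The state is a dict: "time": time; "qpos": joint angles; "qd": joint speeds; "effort": joint torques, N m; "position": TCP position; "eef_rot": TCP orientation; "wrist_force": force on the tool from outside, world axes, zero at the start; "moment": the same for the moment, N m; "gripper_width": finger opening in mm; "gripper_force": force on a finger pad.
Only numpy, scipy, OpenCV 4.12 (cv2) and the standard library are available. Lean on these libraries where they do the work, as an engineer would, in place of code of your own. Each camera call takes 0.05 s, during which the arm holds its last target. There are 200 camera calls.

## Working session

There is one attempt and no reset: what is moved stays moved. The work goes in short steps, each a Python script; the robot and the scene stay as the last script left them, time stands still between calls to the robot, and variables do not carry over. Pictures are saved under pics/ and viewed, at most 16 in all, crops included, and the job is handed in when it is done.

```bash
ls; mkdir -p pics
python3 - <<'E'
from cell import r, viewer
import cv2,numpy as np
np.set_printoptions(precision=4,suppress=True)
for n in ["top","side"]:
    cv2.imwrite(f"pics/{n}0.png",viewer.snapshot(n))
for n in ["top","side","wrist"]:
    print(n,viewer.get_calibration(n))
print(r.finger_overhang, r.get_obs())
E
```

```text
pics
top {'camera_matrix': array([[449.3554,   0.    , 322.9604],
       [  0.    , 449.3554, 204.1067],
       [  0.    ,   0.    ,   1.    ]]), 'k1': -0.004222128558556052, 'world_from_camera': array([[  -0.0096,   -0.9911,    0.1326,  349.359 ],
       [  -0.9998,    0.007 ,   -0.0197,    8.6667],
       [   0.0186,   -0.1327,   -0.991 , 1398.1509],
       [   0.    ,    0.    ,    0.    ,    1.    ]])}
side {'camera_matrix': array([[407.7943,   0.    , 318.3719],
       [  0.    , 407.7943, 202.9297],
       [  0.    ,   0.    ,   1.    ]]), 'k1': -0.07382758045922745, 'world_from_camera': array([[ -0.948 ,  -0.1699,   0.269 , 213.8017],
       [ -0.3181,   0.4959,  -0.808 , 984.6597],
       [  0.0039,  -0.8516,  -0.5242, 786.1392],
       [  0.    ,   0.    ,   0.    ,   1.    ]])}
wrist {'camera_matrix': array([[339.8621,   0.    , 322.4624],
       [  0.    , 339.8621, 195.5509],
       [  0.    ,   0.    ,   1.    ]]), 'k1': -0.05875626771066218, 'T_tool_cam': array([[  -0.0003,   -0.959 ,   -0.2834,   72.4121],
       [   1.    ,   -0.    ,   -0.0009,    0.2481],
       [   0.0008,   -0.2834,    0.959 , -125.033 ],
       [   0.    ,    0.    ,    0.    ,    1.    ]])}
17.0 {'time': 0.1, 'qpos': array([-77.7734,  17.9562,  85.8494,   0.0002,  76.2616, -12.8007]), 'qd': array([-0.0808, -0.0028, -0.1728,  0.0509,  0.0181,  0.0048]), 'effort': array([  0.0032, -41.2901, -26.0139,  -0.0002,   0.003 ,   0.    ]), 'position': array([ 222.0384, -475.5012,  247.7939]), 'eef_rot': array([[ 0.9061,  0.423 , -0.0002],
       [ 0.423 , -0.9061,  0.0011],
       [ 0.0003, -0.0011, -1.    ]]), 'wrist_force': array([ 0.9215, -0.1768, -0.0111]), 'moment': array([-0.0019, -0.    ,  0.0225]), 'gripper_force': 0.0, 'gripper_width': 85.12171107532693}
```

View pics/top0.png

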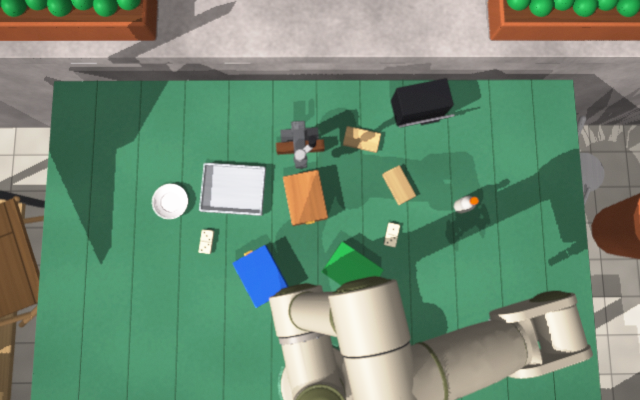

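View pics/side0.png

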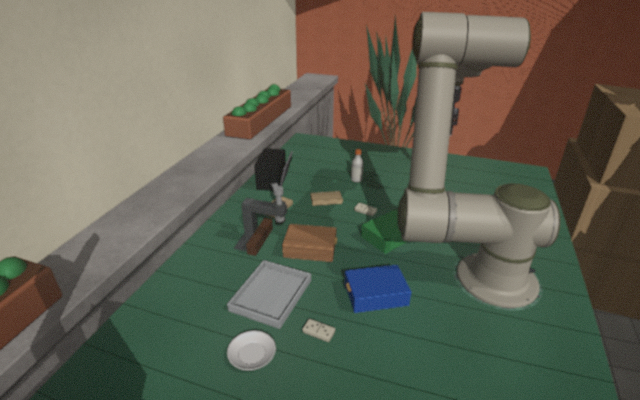

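The top view shows these candidates:
- **Boxes:** brown (305,197), which is the one meant. The look-alikes are blue (260,276), green (352,262) and black (422,103).
- **Boards:** (399,184), nearer the robot, and (362,139), farther away.
- **Dominoes:** (206,242) and (392,234). More may be hidden under the arm.
- **Other things:** dish (233,189), saucer (170,201), glue (466,204), and clamp screw near (300,155).

Next I measure.

```bash
cat > h.py <<'E'
from cell import r, viewer
import cv2, numpy as np
np.set_printoptions(precision=3,suppress=True)
def cam(n):
    c=viewer.get_calibration(n)
    if n=="wrist":
        o=r.get_obs(); T=np.eye(4); T[:3,:3]=o["eef_rot"]; T[:3,3]=o["position"]
        W=T@c["T_tool_cam"]
    else: W=c["world_from_camera"]
    return c["camera_matrix"],c["k1"],W
def snap(n,save=None):
    C=cam(n); im=viewer.snapshot(n)
    if save: cv2.imwrite(f"pics/{save}.png",im)
    return im,C
def ray(px,C):
    K,k1,W=C
    p=cv2.undistortPoints(np.array(px,float).reshape(-1,1,2),K,np.array([k1,0,0,0,0.])).reshape(-1,2)
    return W[:3,3],np.c_[p,np.ones(len(p))]@W[:3,:3].T
def on(px,C,z):
    o,d=ray(px,C); return (o+d*((z-o[2])/d[:,2])[:,None])[:,:2]
def proj(P,C):
    K,k1,W=C; Q=np.atleast_2d(P); Wi=np.linalg.inv(W)
    q=Q@Wi[:3,:3].T+Wi[:3,3]
    return cv2.projectPoints(q,np.zeros(3),np.zeros(3),K,np.array([k1,0,0,0,0.]))[0].reshape(-1,2)
def rects(mask,C,z,minpx=60):
    "world rects (centre, long, short, long-axis deg, pixel) of blobs, at plane z"
    out=[]
    for c in cv2.findContours(mask,cv2.RETR_EXTERNAL,cv2.CHAIN_APPROX_NONE)[0]:
        if cv2.contourArea(c)<minpx: continue
        w=on(c.reshape(-1,2),C,z); (cx,cy),(a,b),t=cv2.minAreaRect(w.astype(np.float32))
        if a<b: a,b,t=b,a,t+90
        out.append((np.array([cx,cy]),a,b,(t+90)%180-90,c.reshape(-1,2).mean(0)))
    return out
def hsv(im,lo,hi):
    m=cv2.inRange(cv2.cvtColor(im,cv2.COLOR_BGR2HSV),np.array(lo),np.array(hi))
    return cv2.morphologyEx(m,cv2.MORPH_OPEN,np.ones((2,2),np.uint8))
def down(yaw):
    "tool down, tool x (long way of pads) at yaw deg in world; fingers close along yaw-90"
    c,s=np.cos(np.radians(yaw)),np.sin(np.radians(yaw))
    return np.array([[c,s,0],[s,-c,0],[0,0,-1.]])
E
python3 - <<'E'
from h import *
im=cv2.imread("pics/top0.png");C=cam("top")
H=cv2.cvtColor(im,cv2.COLOR_BGR2HSV)
for p in [(206,242),(392,234),(399,184),(362,139),(305,197),(315,146),(285,146),(233,189),(170,201),(250,252)]: print(p,H[p[1]-1:p[1]+2,p[0]-1:p[0]+2].reshape(-1,3).mean(0))
for p,z in [((206,242),14),((392,234),14),((399,184),18),((362,139),18),((305,197),50),((233,189),0),((170,201),0),((466,204),60),((300,155),226)]:
    print(p,on([p],C,z))
cv2.imwrite("pics/crop.png",cv2.resize(im[90:290,180:490],None,fx=2.5,fy=2.5))
E
```

```text
(206, 242) [ 23.667  24.444 247.111]
(392, 234) [ 23.667  26.667 245.556]
(399, 184) [ 18.667 105.    230.556]
(362, 139) [ 17.222 108.889 181.556]
(305, 197) [ 13.667 155.111 228.889]
(315, 146) [ 27.667 135.     87.444]
(285, 146) [ 11.111 157.222 127.333]
(233, 189) [113.667   4.889 238.333]
(170, 201) [  0.   1. 254.]
(250, 252) [ 80.667 114.222 207.222]
(206, 242) [[420.061 340.161]]
(392, 234) [[ 439.806 -231.367]]
(399, 184) [[ 595.753 -257.336]]
(362, 139) [[ 741.08  -144.427]]
(305, 197) [[551.813  36.081]]
(233, 189) [[586.275 263.135]]
(170, 201) [[549.55  458.696]]
(466, 204) [[ 525.622 -450.666]]
(300, 155) [[638.809  45.359]]
```

View pics/crop.png

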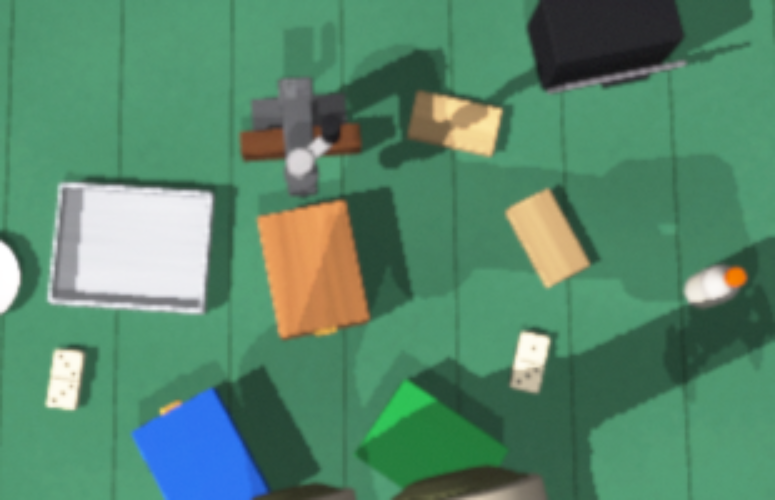

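The nearer board at (399,184) is about 650 mm from the base and the other about 755 mm, so I take the nearer one. The box is the brown one at (305,197). I go to the right-hand domino first and look from the wrist, and take the top view again for dominoes hidden by the arm.

```bash
cat >> h.py <<'E'
def up(p,yaw,z):
    r.reach([p[0],p[1],z],down(yaw))
def byaw(p,yaw):
    "of yaw, yaw+180 the one nearest q6=0"
    q1=np.degrees(np.arctan2(p[1],p[0]))
    return min([yaw,yaw+180,yaw-180],key=lambda t:abs(q1+90-t))
IV=([15,8,150],[35,75,255])
E
python3 - <<'E'
from h import *
p=(440,-231); up(p,byaw(p,80),230)
im,C=snap("wrist","w1"); 
for t in rects(hsv(im,*IV),C,14,500): print("w",t)
im,C=snap("top","top1")
for t in rects(hsv(im,*IV),C,14,20): print("t",t)
m=hsv(im,[5,120,150],[17,255,255]); 
for t in rects(m,C,50,300): print("box",t)
m=hsv(im,[15,70,130],[24,150,255])
for t in rects(m,C,18,200): print("board",t)
m=hsv(im,[100,0,90],[130,25,255])
for t in rects(m,C,25,500): print("dish",t)
m=hsv(im,[3,100,60],[16,255,150])
for t in rects(m,C,40,30): print("stop",t)
E
```

```text
w (array([ 442.165, -229.615]), 68.76494598388672, 35.9642219543457, -13.576179504394531, array([324.117, 166.051]))
t (array([109.159, -62.016]), 93.98178100585938, 85.25826263427734, 45.011138916015625, array([340.689, 343.6  ]))
t (array([ 42.383, 114.923]), 438.9577331542969, 165.35470581054688, 48.032508850097656, array([278.834, 363.208]))
t (array([ 105.659, -908.098]), 276.9947509765625, 129.19061279296875, -5.861793518066406, array([620.821, 342.913]))
t (array([ 215.574, -887.256]), 85.64356231689453, 44.91745376586914, 89.31346130371094, array([605.057, 302.729]))
t (array([ 298.229, -936.47 ]), 108.61744689941406, 103.66963958740234, 89.41960906982422, array([623.409, 275.356]))
t (array([ 327.895, -860.662]), 47.995155334472656, 31.292098999023438, -5.0911712646484375, array([595.957, 268.213]))
t (array([ 261.321, -169.725]), 243.4476318359375, 116.19171142578125, -38.784637451171875, array([372.282, 295.472]))
t (array([ 368.857, -906.396]), 47.25743865966797, 18.506689071655273, 89.43014526367188, array([608.541, 256.216]))
t (array([419.926, 337.963]), 70.54019927978
[... 2064 characters left out ...]
rray([ 461.322, -918.947]), 198.50439453125, 143.10369873046875, -5.946044921875, array([621.824, 228.574]))
stop (array([705.612,  94.442]), 49.47349548339844, 34.978572845458984, -89.78217431902885, array([285.755, 148.388]))
stop (array([714.639,  -7.844]), 35.16060256958008, 31.01524543762207, -0.565521240234375, array([319.632, 146.395]))
stop (array([1084.104, -876.753]), 364.25628662109375, 41.72087860107422, -89.85476118326187, array([585.704,  34.609]))
stop (array([1149.335, -841.18 ]), 444.4569091796875, 77.26329803466797, 86.263916015625, array([568.552,  16.897]))
stop (array([1129.26 ,  759.414]), 501.22705078125, 140.54042053222656, -89.97122135199606, array([77.075, 25.39 ]))
```

View pics/top1.png

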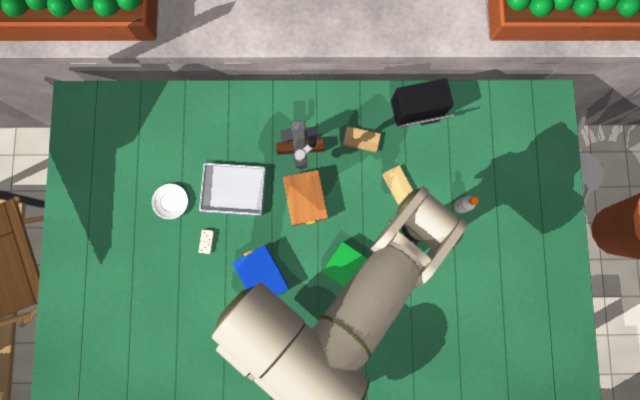

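View pics/w1.png

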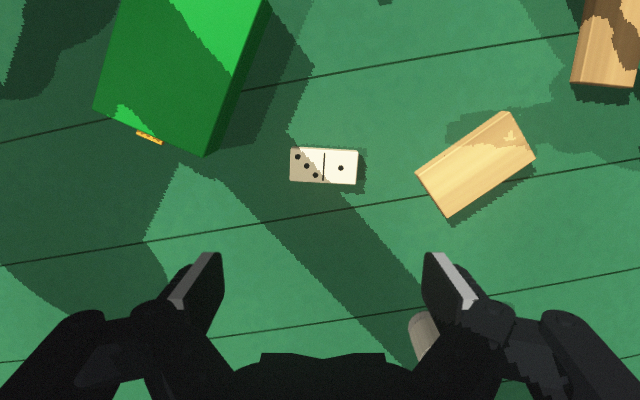

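The wrist view shows the domino at (324,166), clear of the green look-alike, and the board at (476,165). The domino measures 69 x 36 mm. The box and board sizes fit too. No more dominoes came into view. I grasp this one.

```bash
cat >> h.py <<'E'
def pick(p,yaw,ztcp=19,force=40,zhi=200):
    y=byaw(p,yaw)
    up(p,y,zhi); r.line_to([p[0],p[1],ztcp+25]); 
    g=r.line_to([p[0],p[1],ztcp],feed=50,guard=8); r.grab(force)
    o=r.get_obs(); print("grab",g,o["position"],"w",o["gripper_width"],"t",o["time"]); return y
E
python3 - <<'E'
from h import *
p=(442.2,-229.6); pick(p,-13.6)
r.line_to([*p,330]); o=r.get_obs(); print(o["gripper_width"],o["time"])
# dish spot: dish yaw, domino across: tool y along dish y
D=np.array([581.3,257.2]); a=np.radians(-4.1); R=np.array([[np.cos(a),-np.sin(a)],[np.sin(a),np.cos(a)]])
s=D+R@[-33,-28]; y=-4.1
y=byaw(s,y); up(s,y,330)
r.line_to([*s,110]); o=r.get_obs(); print("w",o["gripper_width"],s,y)
im,C=snap("wrist","w2")
r.line_to([*s,36],feed=80,guard=10); print(r.get_obs()["position"],r.get_obs()["gripper_width"]); r.let_go(); r.line_to([*s,200]); 
im,C=snap("wrist","w3")
for t in rects(hsv(im,*IV),C,18,500): print("w",t)
p=(419.9,338.); y=byaw(p,-6.8); up(p,y,230)
im,C=snap("wrist"); print(r.get_obs()["time"])
for t in rects(hsv(im,*IV),C,14,500): print("w",t)
im,C=snap("top","top2")
E
```

```text
grab False [ 442.359 -229.709   19.363] w 34.00760825275809 t 5.2583
34.011045268862155 7.4833
w 33.89211055744644 [546.383 231.631] 175.9
[546.901 231.441  40.314] 33.82562161278413
w (array([549.276, 235.549]), 69.7585678100586, 40.67783737182617, -2.761932373046875, array([326.728, 178.448]))
w (array([547.81, 459.29]), 108.23099517822266, 73.76204681396484, 45.70246887207031, array([562.76, 158.85]))
w (array([431.629, 341.327]), 58.1834602355957, 33.40920639038086, -7.314788818359375, array([443.093,  35.19 ]))
14.6
w (array([553.091, 231.588]), 70.3467025756836, 41.70710754394531, 3.82961106300354, array([243.963, 292.829]))
w (array([532.223, 460.708]), 101.48059844970703, 65.97919464111328, -88.92979848384857, array([454.925, 251.621]))
w (array([425.377, 344.238]), 70.04998779296875, 33.56632614135742, -7.248558044433594, array([329.021, 171.363]))
```

View pics/w3.png

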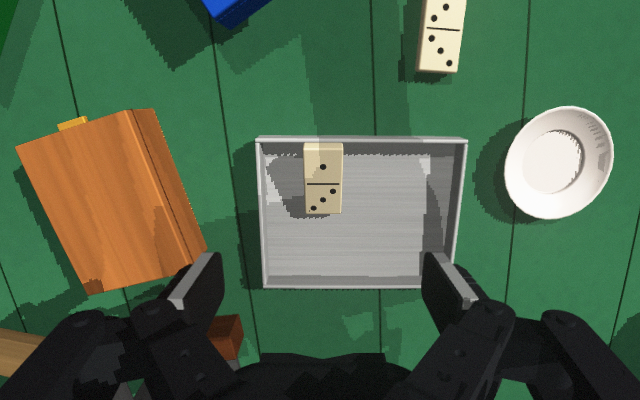

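View pics/top2.png

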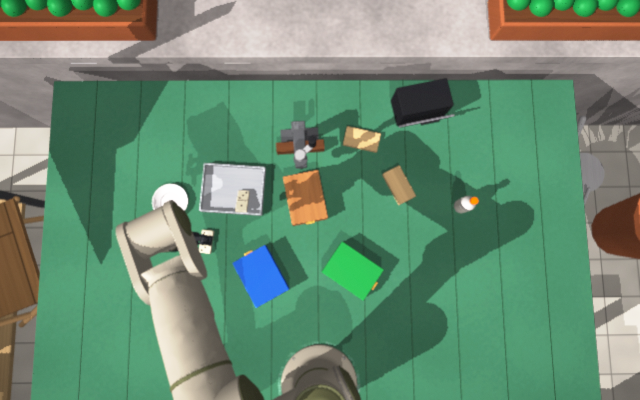

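The first domino lies flat in the dish (322,178). The base area is now uncovered and shows no further dominoes, so there are only two. Next the second one, with a closer look first because the two measurements differ by 8 mm.

Run:
```python
from h import *
p=(423,341); y=byaw(p,-7); up(p,y,150); r.hold(.2)
im,C=snap("wrist")
t=min(rects(hsv(im,*IV),C,14,500),key=lambda t:abs(t[0]-p).sum()); print(t)
if not(65<t[1]<76 and 30<t[2]<40): raise SystemExit
p=t[0]; pick(p,t[3],zhi=100)
r.line_to([*p,150]); print(r.get_obs()["gripper_width"])
D=np.array([581.3,257.2]); a=np.radians(-4.1); R=np.array([[np.cos(a),-np.sin(a)],[np.sin(a),np.cos(a)]])
s=D+R@[12,33]; y=byaw(s,-4.1); up(s,y,150)
r.line_to([*s,38],feed=80,guard=15); print(r.get_obs()["position"],r.get_obs()["gripper_width"]); r.let_go(); r.line_to([*s,200]); r.hold(.2)
im,C=snap("wrist","w4")
for t in rects(hsv(im,*IV),C,18,500): print("w",t)
up(s,y,340)
# over the board
p=(591.9,-258.9); up(p,byaw(p,27.4),340); up(p,byaw(p,27.4),200); r.hold(.2)
im,C=snap("wrist","w5")
for t in rects(hsv(im,[13,60,60],[26,170,255]),C,18,1000): print("board",t)
im,C=snap("top","top3")
for t in rects(hsv(im,*IV),C,14,100): 
  if 300<t[0][0]<900 and abs(t[0][1])<600: print("dom",t)
print(r.get_obs()["time"])
```

```text
(array([424.71, 343.94]), 69.83637237548828, 33.861724853515625, -7.089317321777344, array([325.201, 187.066]))
grab False [424.957 344.073  19.389] w 33.66065462030854 t 17.3333
33.80616560765147
[595.896 289.356  38.544] 34.05551552371868
w (array([595.266, 295.041]), 72.905029296875, 40.95486068725586, -4.122535705566406, array([328.708, 175.477]))
w (array([589.242, 256.671]), 73.63639068603516, 34.1808967590332, -4.519432067871094, array([287.004, 170.716]))
w (array([583.274, 472.455]), 53.58605194091797, 35.35850143432617, -61.73134231567383, array([520.008, 148.078]))
w (array([540.819, 442.582]), 73.9260025024414, 72.59934997558594, 54.532833099365234, array([492.   , 102.016]))
board (array([ 597.337, -257.607]), 109.4127197265625, 59.59944534301758, 26.923383712768555, array([322.566, 167.969]))
board (array([524.664,  23.627]), 113.75865936279297, 36.83128356933594, 13.87791919708252, array([ 13.225, 113.879]))
dom (array([ 316.611, -132.931]), 110.45680236816406, 94.47689056396484, 56.355648040771484, array([363.192, 273.869]))
dom (array([588.493, 268.352]), 74.8125991821289, 73.52420043945312, -6.2098388671875, array([230.635, 187.694]))
dom (array([ 549.081, -291.701]), 448.73370361328125, 187.62583923339844, -33.811302185058594, array([412.855, 193.505]))
26.2083
```

View pics/w5.png

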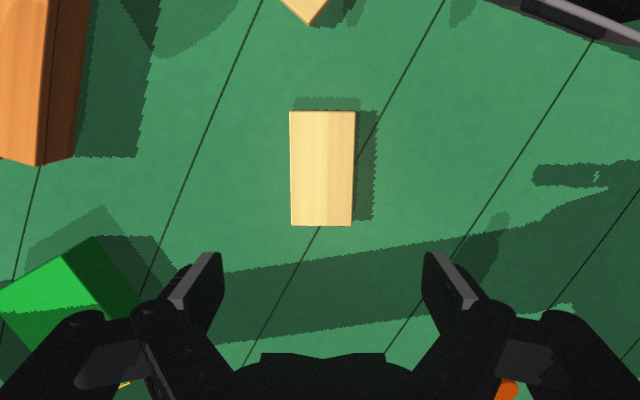

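View pics/top3.png

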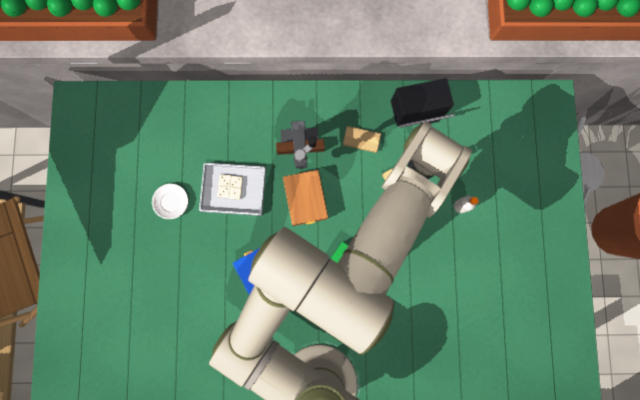

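Both dominoes are in the dish (230,187), and the board is centred under the gripper (322,168), 109 x 60 mm. Before picking it up I look at the box and clamp from the wrist.

Run:
```python
from h import *
up((480,30),10,330); r.hold(.2)
im,C=snap("wrist","w6")
m=hsv(im,[5,120,150],[17,255,255])
for t in rects(m,C,50,1000): print("box",t)
m=hsv(im,[3,90,30],[17,255,149])
for t in rects(m,C,40,300): print("stop",t)
print(r.get_obs()["position"],r.get_obs()["time"])
```

```text
box (array([554.178,  36.771]), 148.81796264648438, 108.77350616455078, 10.931249618530273, array([327.742,  89.511]))
[480.23   29.509 329.592] 27.725
```

View pics/w6.png

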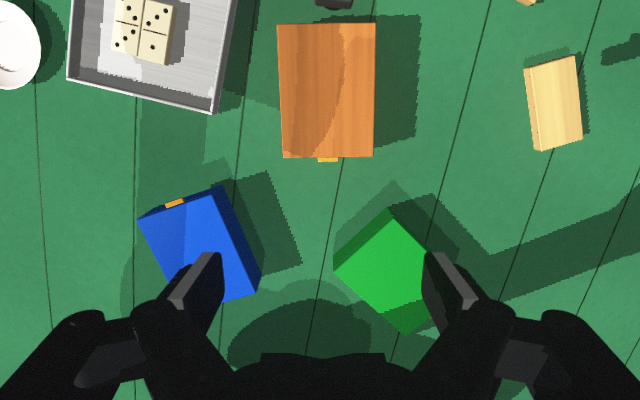

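Box at (554,37), yaw 10.9°. In this view it runs from (278,24) to (375,157). The clamp is out of frame, so I move over it to see it.

Run:
```python
from h import *
up((480,30),0,360); r.line_to([610,40,360]); r.hold(.2)
im,C=snap("wrist","w7")
cv2.imwrite("pics/w7c.png",cv2.resize(im[:300,120:520],None,fx=2,fy=2))
print(C[2][:3,3])
m=hsv(im,[3,90,20],[17,255,140])
for t in rects(m,C,40,300): print("stop",t, t[4]*1)
```

```text
[682.065  39.994 485.466]
stop (array([713.476, 100.915]), 48.92672348022461, 30.959203720092773, -86.24203658103943, array([274.016,  69.463])) [274.016  69.463]
stop (array([719.69 ,   5.156]), 55.34836196899414, 31.083354949951172, -86.22530770301819, array([350.291,  64.03 ])) [350.291  64.03 ]
```

View pics/w7c.png

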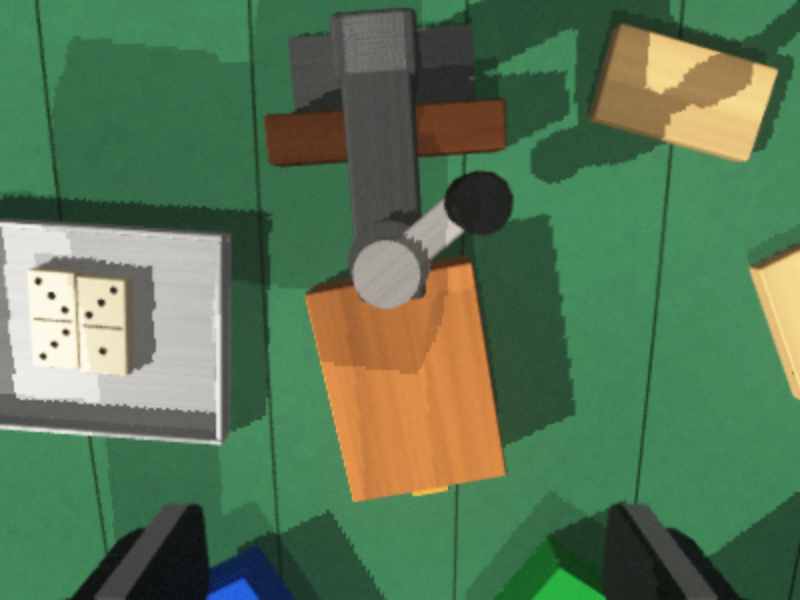

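The stop's two halves measure 148 mm end to end, with its front centre near (702,50) and yaw 3.8°. The screw works out near (647,47), and the crank post is at (479,203) in the crop. Next I place the board.

Run:
```python
from h import *
C=None
r.line_to([500,40,360])
p=(597.3,-257.6); up(p,26.9,360)
pick(p,26.9,ztcp=21,force=60,zhi=120)
r.line_to([*p,260]); print(r.get_obs()["gripper_width"])
a=np.radians(10.9); s=np.array([554.2,36.8])-6*np.array([np.cos(a),np.sin(a)])
up(s-[40,0],190.9,260); up(s-[0,0],190.9,150); print(r.get_obs()["gripper_width"],r.get_obs()["qpos"])
g=r.line_to([*s,71.5],feed=40,guard=6); print(g,r.get_obs()["position"],r.get_obs()["wrist_force"],r.get_obs()["gripper_width"])
r.let_go(); r.line_to([*s,150]); r.line_to([440,30,330],down(190.9))
r.reach([480,30,330],down(10)); r.hold(.2)
im,C=snap("wrist","w8")
for t in rects(hsv(im,[17,50,140],[26,170,255]),C,68,800): print("board",t)
for t in rects(hsv(im,[5,60,140],[26,255,255]),C,50,800): print("box",t)
cv2.imwrite("pics/w8c.png",im[:200,150:500]); print(r.get_obs()["time"])
```

```text
grab False [ 597.707 -257.865   21.849] w 58.203610587785036 t 33.9667
58.126031674184446
58.204334183329976 [  -8.509   26.322   89.023   -0.002   64.611 -109.396]
False [548.333  35.697  71.858] [-2.719  0.544  5.716] 58.243284471787064
board (array([547.896,  34.73 ]), 108.9042739868164, 59.226661682128906, 11.0591459274292, array([329.052,  97.633]))
box (array([551.807,  36.266]), 154.08998107910156, 108.74592590332031, 11.125199317932129, array([340.396,  87.923]))
46.0
```

View pics/w8c.png

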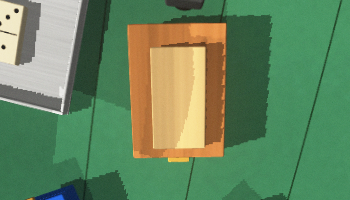

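The board lies centrally on the box, with its centre 6 mm behind the box's and the yaw matching at 11°. Next I push with both fingers open, one on each rear corner. The lagging left corner gets pushed first, so the box squares up as it advances.

```bash
cat >> h.py <<'E'
F=np.array([701.7,50.4]); A=np.radians(3.77); U=np.array([np.cos(A),np.sin(A)]); V=np.array([-U[1],U[0]])
def cl(x,y): "stop-front frame -> world"; return F+x*U+y*V
def tocl(p): d=np.asarray(p)-F; return np.array([d@U,d@V])
def look_box(save):
    r.reach([480,30,330],down(10)); r.hold(.2)
    im,C=snap("wrist",save)
    for t in rects(hsv(im,[17,50,120],[26,170,255]),C,68,800): print("board",t[:4],tocl(t[0]))
    for t in rects(hsv(im,[5,60,120],[26,255,255]),C,50,800): print("box",t[:4],tocl(t[0]))
    cv2.imwrite(f"pics/{save}.png",im[:250,130:530]); print(r.get_obs()["time"])
E
python3 - <<'E'
from h import *
yw=183.77
s=cl(-260,-3); r.reach([*s,200],down(yw)); r.line_to([*s,28],feed=120)
for x in (-235,-220,-200,-180,-170):
    g=r.line_to([*cl(x,-3),28],feed=35,guard=20); print(x,g,tocl(r.get_obs()["position"][:2]),r.get_obs()["wrist_force"])
    if g: break
r.line_to([*cl(-200,-3),28],feed=80); r.line_to([*cl(-230,-3),250])
look_box("w9")
E
```

```text
-235 False [-236.455   -2.334] [-8.703  2.695  7.056]
-220 False [-220.745   -2.388] [-5.847  4.157  0.503]
-200 False [-200.606   -2.751] [-3.167  1.321 -2.05 ]
-180 False [-179.496   -3.097] [-1.321  0.099  0.002]
-170 False [-169.898   -2.999] [-3.366 -0.398  2.151]
board (array([605.113,  30.056]), 97.7691650390625, 59.2452392578125, 3.7705533504486084) [-97.716 -13.95 ]
box (array([599.115,  30.153]), 124.58919525146484, 109.4138412475586, 3.9664976596832275) [-103.695  -13.458]
58.4583
```

View pics/w9.png

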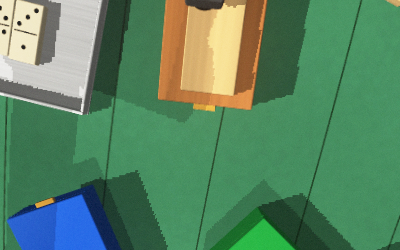

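The box is square now (4.0° against 3.8°) and about 16 mm short of the stop, but it drifted about 13 mm to the right. I nudge its right side towards the centre, then finish with the two-corner push.

Run:
```python
from h import *
yw=183.77
r.grab(20)
s=cl(-100,-115); r.reach([*cl(-170,-115),250],down(yw)); r.line_to([*s,100]); r.line_to([*s,30],feed=100)
g=r.line_to([*cl(-100,-74),30],feed=30,guard=20); print(g,tocl(r.get_obs()["position"][:2]),r.get_obs()["wrist_force"])
r.line_to([*s,30]); r.line_to([*s,100]); r.line_to([*cl(-170,-115),250]); r.let_go()
look_box("w10")
```

```text
False [-100.024  -74.589] [ 1.039 -6.023 -0.284]
board (array([604.881,  37.01 ]), 96.78271484375, 59.63322067260742, 3.0928001403808594) [-97.49   -6.995]
box (array([598.939,  37.414]), 124.05597686767578, 109.31668853759766, 3.080314874649048) [-103.393   -6.201]
71.5667
```

Run:
```python
from h import *
yw=183.77
s=cl(-215,-6); r.reach([*s,200],down(yw)); r.line_to([*s,28],feed=120)
r.line_to([*cl(-178,-6),28],feed=50)
g=r.line_to([*cl(-146,-6),28],feed=20,guard=16); print(g,tocl(r.get_obs()["position"][:2]),r.get_obs()["wrist_force"])
r.hold(.2)
r.line_to([*cl(-190,-6),28],feed=80); r.line_to([*cl(-215,-6),250])
r.reach([480,30,360],down(0)); r.line_to([610,40,360]); r.hold(.2)
im,C=snap("wrist","w11")
for t in rects(hsv(im,[17,50,120],[26,170,255]),C,68,800): print("board",t[:4],tocl(t[0]))
for t in rects(hsv(im,[5,60,120],[26,255,255]),C,50,800): print("box",t[:4],tocl(t[0]))
m=hsv(im,[0,0,0],[180,255,50]); m[:20]=0; m[220:]=0
for c in cv2.findContours(m,cv2.RETR_EXTERNAL,cv2.CHAIN_APPROX_NONE)[0]:
    if cv2.contourArea(c)>250: (x,y),R=cv2.minEnclosingCircle(c); print("dark",x,y,R,cv2.contourArea(c),on([(x,y)],C,248))
cv2.imwrite("pics/w11c.png",cv2.resize(im[:300,120:520],None,fx=2,fy=2)); print(r.get_obs()["time"])
print("screw axis", F-55*U)
```

```text
True [-159.292   -5.717] [-0.197  0.114  0.508]
board (array([606.059,  38.161]), 77.95025634765625, 59.04563522338867, 4.090056896209717) [-96.238  -5.924]
board (array([ 736.701, -123.469]), 97.45072937011719, 54.80068588256836, 76.7986831665039) [  23.493 -175.794]
box (array([625.826,  40.122]), 153.10772705078125, 108.96277618408203, 3.8719468116760254) [-76.385  -5.267]
box (array([ 739.056, -130.515]), 101.65196228027344, 57.1632194519043, 76.79874420166016) [  25.38 -182.98]
dark 360.0 101.5 16.919023513793945 776.5 [[678.307  14.673]]
dark 341.0882263183594 36.911766052246094 21.384904861450195 533.0 [[719.115  28.   ]]
83.975
screw axis [646.819  46.784]
```

View pics/w11c.png

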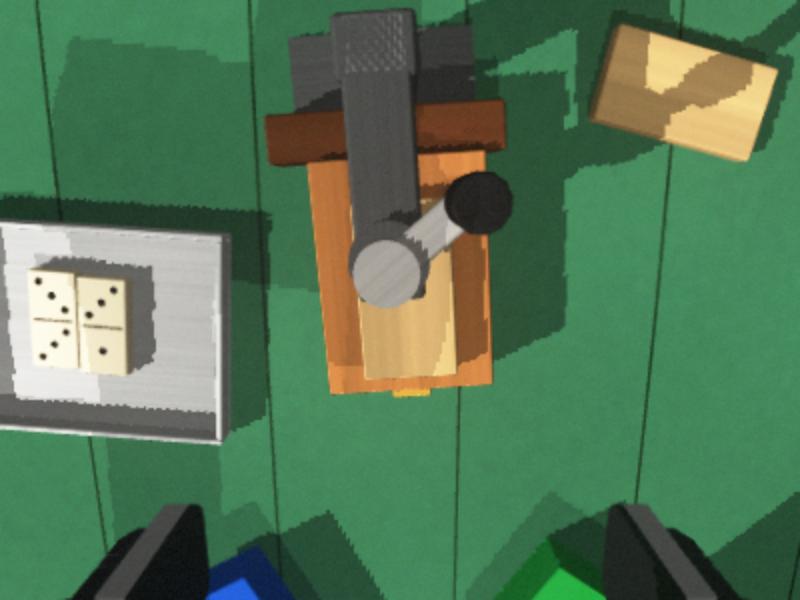

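The box front edge (row 150–163) meets the stop's face line to within a pixel, at yaw 3.87° with the board on top. The post is at (360,101), which puts it 45.0 mm from the computed screw axis. That agrees exactly with the given radius, and the handle angle is about 0.86 rad. Next I grasp the post and turn a little as a test.

```bash
cat >> h.py <<'E'
S=F-55*U; YW=152
def post(q,dz=4): 
    a=A-q; return np.array([S[0]+45*np.cos(a),S[1]+45*np.sin(a),226-2.55*q+dz])
def qnow():
    p=r.get_obs()["position"]-[*S,0]; return p
def crank(q0,q1,feed=60,n=24):
    N=max(1,int(np.ceil(abs(q1-q0)/(2*np.pi/n)))); out=[]
    for q in np.linspace(q0,q1,N+1)[1:]:
        r.line_to(post(q),feed=feed); o=r.get_obs(); f=o["wrist_force"]; a=A-q
        rad=f[0]*np.cos(a)+f[1]*np.sin(a); tan=-f[0]*np.sin(a)+f[1]*np.cos(a)
        e=o["position"]-post(q)
        out.append((q,rad,tan,f[2],o["gripper_width"],o["time"])); print("q %.2f rad %.1f tan %.1f z %.1f w %.1f t %.1f"%out[-1], "err",e)
        if np.linalg.norm(f)>60: print("STOP"); break
    return out
E
python3 - <<'E'
from h import *
C=cam("wrist")
for z in (180,200,215,230,245): print(z,on([(313.5,136.5)],C,z))
q0=0.86
for q in np.arange(q0,13.5,.4):
    if r.ik(post(q),down(YW)) is None: print("no ik",q)
p=post(q0); r.reach([p[0],p[1],330],down(YW)); r.line_to([p[0],p[1],p[2]+40]); r.hold(.15)
im,C=snap("wrist","w12")
g=r.line_to(p,feed=60,guard=12); print(g,r.get_obs()["position"],p)
r.grab(40); o=r.get_obs(); print(o["gripper_width"],o["wrist_force"],o["position"])
if not g and 18<o["gripper_width"]<26: crank(q0,q0+.8)
E
```

```text
180 [[646.906  48.114]]
200 [[649.212  47.579]]
215 [[650.941  47.178]]
230 [[652.67   46.777]]
245 [[654.399  46.376]]
False [678.49   14.656 228.219] [678.357  14.685 227.807]
21.337053078109527 [-1.108 -2.439  2.375] [678.315  14.436 228.09 ]
q 1.06 rad -0.4 tan 1.9 z 1.7 w 20.9 t 88.7 err [0.115 0.336 0.278]
q 1.26 rad -3.7 tan 1.4 z 2.9 w 21.1 t 89.0 err [-0.034  0.536  0.217]
q 1.46 rad -5.1 tan 1.2 z 3.2 w 20.7 t 89.3 err [-0.004  0.826  0.222]
q 1.66 rad -7.8 tan 1.3 z 3.6 w 21.2 t 89.6 err [0.128 1.117 0.214]
```

Run:
```python
from h import *
crank(1.66,7.9,feed=80)
```

```text
q 1.92 rad -9.4 tan -0.2 z 2.1 w 20.9 t 89.9 err [0.226 1.418 0.212]
q 2.18 rad -11.5 tan 0.4 z 1.3 w 20.3 t 90.2 err [0.628 1.496 0.242]
q 2.44 rad -11.0 tan -0.6 z 0.4 w 20.8 t 90.5 err [1.049 1.331 0.3  ]
q 2.70 rad -11.6 tan -0.2 z 0.8 w 20.6 t 90.8 err [1.394 0.873 0.358]
q 2.96 rad -10.0 tan -1.3 z 0.2 w 21.4 t 91.1 err [1.521 0.22  0.409]
q 3.22 rad -7.1 tan -1.3 z 1.5 w 21.0 t 91.4 err [ 1.331 -0.295  0.438]
q 3.48 rad -5.3 tan -0.1 z 2.7 w 21.3 t 91.7 err [ 0.88  -0.565  0.411]
q 3.74 rad -2.9 tan 0.1 z 3.9 w 21.1 t 92.0 err [ 0.426 -0.47   0.425]
q 4.00 rad -0.9 tan -0.4 z 6.0 w 21.1 t 92.3 err [ 0.141 -0.054  0.377]
q 4.26 rad 1.8 tan 0.8 z 6.3 w 20.6 t 92.6 err [-0.071  0.334  0.39 ]
q 4.52 rad 2.8 tan -0.7 z 6.8 w 20.9 t 92.9 err [-0.152  0.75   0.418]
q 4.78 rad 5.0 tan 0.7 z 6.3 w 20.8 t 93.2 err [-0.1    1.215  0.456]
q 5.04 rad 6.6 tan 1.6 z 6.4 w 20.8 t 93.5 err [0.111 1.559 0.457]
q 5.30 rad 8.6 tan 0.1 z 5.8 w 20.8 t 93.8 err [0.423 1.737 0.528]
q 5.56 rad 10.7 tan 0.7 z 4.4 w 20.7 t 94.1 err [0.81  1.7   0.546]
q 5.82 rad 11.4 tan 1.2 z 3.4 w 20.8 t 94.4 err [1.157 1.395 0.558]
q 6.08 rad 10.5 tan 1.4 z 2.6 w 21.0 t 94.7 err [1.346 0.834 0.565]
q 6.34 rad 10.2 tan 0.9 z 2.6 w 21.0 t 95.0 err [1.274 0.101 0.527]
q 6.60 rad 6.5 tan 0.1 z 4.1 w 20.8 t 95.3 err [ 0.893 -0.413  0.39 ]
q 6.86 rad 5.0 tan -0.2 z 3.4 w 20.8 t 95.6 err [ 0.367 -0.513  0.325]
q 7.12 rad 3.3 tan -1.5 z 5.3 w 20.6 t 95.9 err [-0.023 -0.222  0.206]
q 7.38 rad 0.2 tan -0.8 z 5.8 w 21.2 t 96.2 err [-0.193  0.223  0.189]
q 7.64 rad -1.6 tan 1.0 z 7.9 w 20.8 t 96.5 err [-0.223  0.7    0.131]
q 7.90 rad -5.1 tan -0.0 z 7.3 w 21.0 t 96.8 err [-0.113  1.095  0.132]
```

The crank follows well. The radial force pattern (±11 N) shows the true axis is about 2 mm off towards +x/+y, so I correct for that. Contact is due at q ≈ 10.2, so the target is 12.75, 0.4 turn past contact.

```bash
sed -i 's/^S=F-55\*U; /S=F-55*U+[1.5,1.3]; /' h.py
python3 - <<'E'
from h import *
crank(7.9,12.75,feed=80)
viewer.snapshot("side"); im,C=snap("side","side5")
cv2.imwrite("pics/s5c.png",cv2.resize(im[150:290,200:380],None,fx=4,fy=4,interpolation=cv2.INTER_CUBIC))
E
```

```text
q 8.16 rad 0.1 tan -0.6 z 6.7 w 20.9 t 97.1 err [0.052 0.058 0.285]
q 8.41 rad 0.2 tan 0.3 z 6.6 w 20.8 t 97.4 err [0.066 0.072 0.283]
q 8.67 rad 0.3 tan 0.3 z 7.6 w 21.0 t 97.7 err [0.098 0.073 0.26 ]
q 8.92 rad -0.5 tan -0.3 z 6.9 w 21.1 t 98.0 err [0.129 0.081 0.259]
q 9.18 rad 1.2 tan 0.2 z 7.2 w 20.9 t 98.3 err [0.127 0.095 0.245]
q 9.43 rad 0.3 tan 0.2 z 7.8 w 21.5 t 98.6 err [0.139 0.115 0.264]
q 9.69 rad 0.2 tan -0.3 z 6.8 w 21.0 t 98.9 err [0.135 0.146 0.262]
q 9.94 rad 0.4 tan -0.5 z 7.7 w 20.9 t 99.2 err [0.178 0.222 0.254]
q 10.20 rad 0.4 tan -0.8 z 8.3 w 21.0 t 99.5 err [0.219 0.258 0.22 ]
q 10.45 rad 1.0 tan -0.5 z 8.1 w 21.1 t 99.7 err [0.257 0.21  0.255]
q 10.71 rad -0.1 tan 0.5 z 7.7 w 20.8 t 100.0 err [0.231 0.187 0.252]
q 10.96 rad 0.7 tan 1.2 z 7.8 w 21.2 t 100.3 err [0.194 0.187 0.264]
q 11.22 rad 1.2 tan 1.3 z 8.3 w 21.2 t 100.6 err [0.175 0.173 0.28 ]
q 11.47 rad 0.2 tan 1.7 z 7.9 w 20.9 t 100.9 err [0.135 0.217 0.278]
q 11.73 rad 0.4 tan 1.2 z 9.0 w 20.8 t 101.2 err [0.118 0.258 0.302]
q 11.98 rad 0.7 tan 2.0 z 8.8 w 20.9 t 101.5 err [0.123 0.344 0.332]
q 12.24 rad 0.8 tan 2.1 z 7.7 w 21.1 t 101.8 err [0.135 0.433 0.365]
q 12.49 rad 0.7 tan 2.1 z 8.1 w 21.0 t 102.1 err [0.212 0.525 0.382]
q 12.75 rad 1.0 tan 2.6 z 8.7 w 21.1 t 102.4 err [0.32  0.527 0.421]
```

View pics/s5c.png

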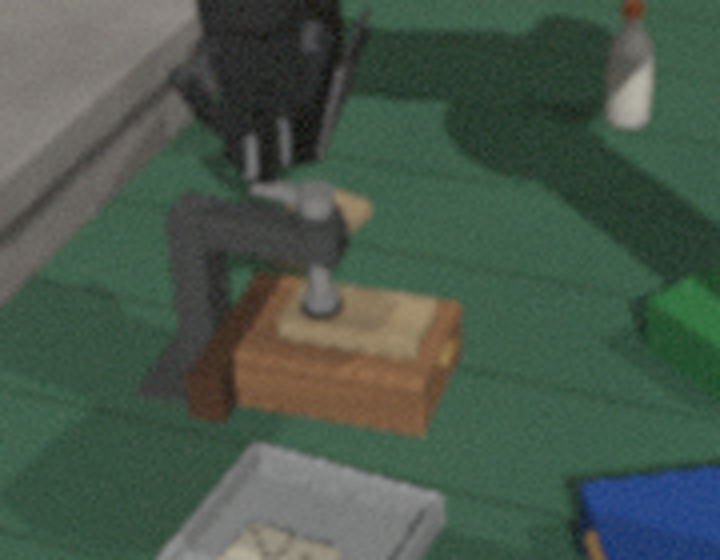

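The pad sits on the board and the box is flush to the stop. The resisting force starts rising at q ≈ 10.4, so the screw is about 0.37 turn past contact. I release, retreat and check once more.

Run:
```python
from h import *
r.let_go(); p=r.get_obs()["position"]; r.line_to([p[0],p[1],p[2]+60],feed=80); r.line_to([610,40,360],down(YW)); r.reach([610,40,360],down(0)); r.hold(.2)
im,C=snap("wrist")
for t in rects(hsv(im,[17,50,120],[26,170,255]),C,68,800): print("board",t[:4],tocl(t[0]))
for t in rects(hsv(im,[5,60,120],[26,255,255]),C,50,800): print("box",t[:4],tocl(t[0]))
for t in rects(hsv(im,*IV),C,18,500): print("dom",t[:4])
m=hsv(im,[0,0,0],[180,255,50]); m[220:]=0
for c in cv2.findContours(m,cv2.RETR_EXTERNAL,cv2.CHAIN_APPROX_NONE)[0]:
    if cv2.contourArea(c)>250: (x,y),R=cv2.minEnclosingCircle(c); q=on([(x,y)],C,216)[0]-S; print("dark",q,np.hypot(*q),A-np.arctan2(q[1],q[0])+4*np.pi)
r.line_to([480,30,360])
cv2.imwrite("pics/fin.png",cv2.resize(im[:300,120:520],None,fx=2,fy=2)); print(r.get_obs()["time"])
```

```text
board (array([610.845,  38.44 ]), 87.4715805053711, 59.1171875, 3.8681013584136963) [-91.445  -5.961]
board (array([ 736.811, -123.302]), 97.16808319091797, 54.8912467956543, 76.67213439941406) [  23.614 -175.635]
box (array([625.874,  40.09 ]), 153.07598876953125, 108.95452880859375, 3.8665504455566406) [-76.34   -5.302]
box (array([ 739.156, -130.349]), 101.36224365234375, 57.26054763793945, 76.672119140625) [  25.491 -182.821]
dom (array([539.976, 465.726]), 101.69266510009766, 50.67103958129883, 37.04228973388672)
dom (array([590.079, 271.496]), 78.62187957763672, 70.1904296875, -5.200958251953125)
dom (array([645.576,  46.635]), 70.54619598388672, 39.609352111816406, -15.026458740234375)
dark [44.758 -6.219] 45.18766907001851 12.770241240548781
dark [ 77.371 -21.479] 80.29675559024346 12.902967135915246
dark [ 101.516 -210.342] 233.5581975892392 13.753315539687952
108.5667
```

View pics/fin.png

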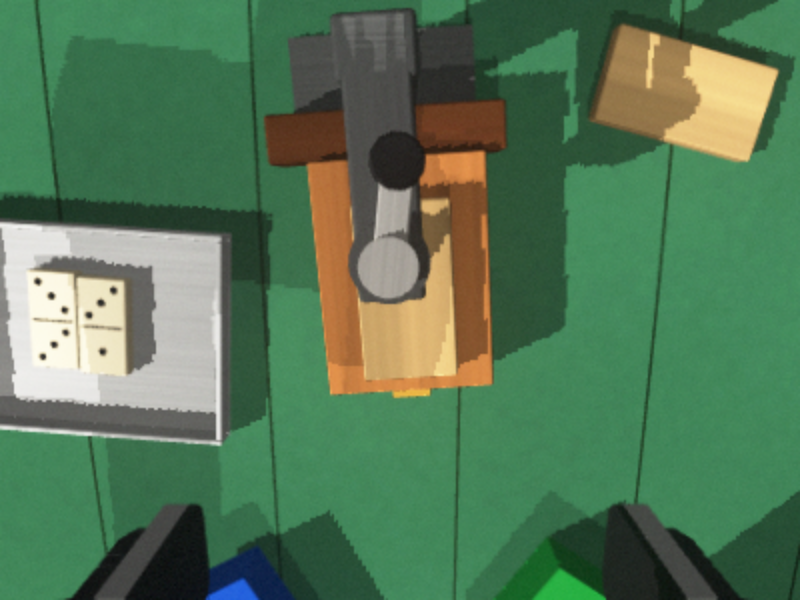

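The crank now reads 12.77 rad, the box is square at the stop, the board is centred under the pad, and both dominoes are in the dish. I hand in the job.

```bash
python3 -c "
from cell import r
print(r.job_done())"
```

```text
the job is handed in; nothing more can be done
None
```

The job is handed in at about 109 s, verdict not shown: two dominoes (all I found) are in the dish, the board is on the box, the box is square at the stop, and the clamp is snugged about 0.37 turn past contact.

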